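# Lock the loaded lens-tray cradle

### The arm

A 6-joint arm with a two-finger parallel gripper is mounted at the origin on a cart in front of the work surface, level with it; the furniture and walls round the work are solid. World frame = base frame: x ahead of the robot, y to its left, z up, the work surface at z = 0. Lengths are in m, angles in rad, forces in N, time in s.
With the tool pointing down it reaches from about 0.35 to 0.875 m from the base axis. Payload 4.2 kg.
Tool frame: the origin (TCP) lies at the very end of the fingers, on their centre line; the grasp point (between the pads) lies 19 mm behind it; z points along the fingers, y is the line along which they close (so a half turn about z gives the same grasp; the last joint's range is limited). The gripper opens to 85 mm and grips with 20 to 120 N. Pads are 22 mm wide; open, the fingers measure 114 mm over their backs; the gripper's body (76 mm by 85 mm) begins 54 mm behind the grasp point. The pads swing forward as they close: fully open they stand 13 mm farther back than shut.
Start: joints at [-0.892, 0.385, 0.008, 0, -1.194, -0.259], TCP at [0.255, -0.571, 0.21] pointing down, gripper open.
Joint ranges: [-3.14, 3.14], [-1.21, 2.06], [-1.07, 1.41], [-3.16, 2.05], [-2.99, -0.16], [-3.1, 3.1]. Speed limits (rad/s): [2.79, 2.79, 3.14, 3.14, 3.14, 3.14].

### API

Orientations are given as a rotation vector (axis times angle).
In Python, from station import env gives the robot as it stands.
- The arm moves only by the tool step_arm, never from a script. Its argument "motion" is a list of rows, each an object of numbers: "rx", "ry", "rz": the turn, a rotation vector about the tool's x, y, z in degrees; "tx", "ty", "tz": the shift along the tool's x, y, z in mm; "fingers": the opening, from -1 (shut) to 1 (fully open). In form: [{"rx": .., "ry": .., "rz": .., "tx": .., "ty": .., "tz": .., "fingers": ..}, ...]. A call has 1 to 20 rows; each row is the pose to reach, as a shift and turn from the pose commanded when the call began, along the tool's axes at that moment; what a row does not reach only later rows make up. A row lasts 1/8 s, in which the tool goes at most 62.5 mm and 10.7 degrees, less where a joint would pass 70% of its speed; a pose out of reach is approached as far as the arm can. A call with a gripper value outside its range is refused whole. The fingers move at their own pace and stop on an object; "newtons" is the grip in N (left out, the last holds). Time passes only in rows, so rows that repeat a pose let the fingers close. It gives the time, the measured TCP pose, the force, the opening and the grip force at its end, in the units of the state.
- env.read_state(): the state, without advancing time (a new reading comes with each control period).
- env.capture(name): name is "scene" or "top" or "wrist"; returns the picture (384x512x3 uint8, red, green, blue); there is no depth.
- env.calibration(name): a dict with "fx", "fy", "cx", "cy" (pixels), "rvec" (rotation vector, rad) and "tvec" (3), from world to camera coordinates, as OpenCV has them. Camera axes: x right, y down, z forward; pixel columns grow to the right and rows downward; lengths in m; the calibration is good to about 2 mm. A picture is of the moment at which its call begins: read the wrist's pose just before it. calibration takes no time and is no camera call; for the wrist camera it gives the pose at the moment of the call.
- env.finish_job(): hands the job in; it is judged then, once.
Trained networks look in the newest picture that a camera, given by its name, has taken for a name from the list of things; names that differ only in an ending like _2 or _b are one class to them, and where a whole thing is asked for, a point or a joint stands for the part that bears it (a point fixed in the world has none). Each returns a list of dicts, best first, with "p" (0 to 1); they miss things now and then, are a little off and sometimes report something else, mostly with a low value. They report only what shows in the picture. A call takes as long as a camera call.
- env.search_frame(camera, thing): "position" ([x, y, z] in m, in world coordinates, good to about 4 mm: the middle of the surface that is visible of it).
- env.regions_of(camera, thing): "mask" (384x512 bool, what is visible of it).
The state is a dict: "time_s": time; "joint_pos": joint angles; "dq": joint speeds; "tau": joint torques, N m; "tool_pos": TCP position; "eef_rot": TCP orientation; "force": force on the tool from outside, world axes, zero at the start; "torque": the same for the moment, N m; "grip_width": finger opening in m; "grasp_force": force on a finger pad.
Only numpy, scipy, OpenCV 4.12 (cv2) and the standard library are available. Lean on these libraries where they do the work, as an engineer would, in place of code of your own. Each camera call takes 0.05 s, during which the arm holds its last target. There are 200 camera calls.

### The job

Two identical cradles stand on the bench, one with a blue lens tray in its pocket and one empty, both with their keeper bars swung open. Swing the keeper bar of the loaded cradle shut over the tray until it clicks fully home in its ball catch, then let go. Leave the tray in its pocket and do not move the empty cradle's bar.

Things in the scene. Friction and masses are not known exactly. Their poses are not given: they have to be found in the camera images.
- keeper (a joint): angle of the loaded cradle's bar, rad: 0 = shut (hard stop, bar over the tray), 1.0 to 1.5 = open as found. It swings level about an upright hinge, clockwise from above to shut, and stays where left. In the last 0.2 rad a spring ball resists its end (about 5 N at the knob); below 0.07 rad the ball is passed and snaps it to 0; above 0.08 rad it springs back to about 0.15.
- keeper_knob (a point): centre of the upright black knob (14 mm round, 42 mm tall, 65 mm above the bench; knob top 85, bar top 43 mm) on the loaded cradle's steel bar (16 mm wide). y points along the bar from hinge to free end, +x is the way it moves to shut. Hinge axis: 90 mm from here along -y; bar end 33 mm along +y, and beyond it, once shut, a grey catch 46 mm high with a 42 mm high stop on the +x side.
- spare_knob (a point): the same point on the knob of the empty cradle's bar, which must stay as found; same construction and axes. Both cradles are fixed aluminium bases, 78 x 168 mm.
- tray_center (a point): centre of the blue open lens tray (35 x 58 x 24 mm), 18 mm above the bench, lying loose in the loaded cradle's pocket (lips 11 mm high); its rim, 30 mm above the bench, is 5 mm under the shut bar. y lies along the cradle from hinge to catch.

How it is judged:
At the end, for the whole second after the job is handed in: The loaded cradle's keeper bar is home in its catch (within 0.04 rad of its stop), the tray is within 15 mm of where it lay, and the empty cradle's knob is within 20 mm of where it was (value of joint keeper below 0.04 rad and distance of tray_center from where it was at the start of the episode below 0.015 m and distance of spare_knob from where it was at the start of the episode below 0.02 m); the robot touches nothing.
It fails at once if the empty cradle's keeper bar is moved by more than 20 mm (distance of spare_knob from where it was at the start of the episode above 0.02 m).
It also fails if it takes over 32 s, if anything falls off the work surface, if the arm or the gripper's body presses on something with over 40 N, if the wrist force passes 120 N, or if a joint passes its speed limit or range.

## Working session

There is one attempt and no reset: what is moved stays moved. The work goes in short steps, Python scripts to look and compute and a tool call to move; the robot and the scene stay as the last step left them, time stands still between calls to the robot, and variables do not carry over. Pictures are saved under pics/ and viewed, at most 10 in all, crops included, and the job is handed in when it is done.

Besides the shell and the picture viewer there is one more tool, called after "Call:" as a command line: name --argument value ..., lists and objects as JSON in quotes. step_arm: Moves the arm, as the interface text tells. Its arguments: {"type":"object","properties":{"motion":{"type":"array"},"newtons":{"type":"number"}},"required":["motion"]}

```bash
mkdir -p pics; python3 - <<'E'
from station import env
import cv2
for c in ("top","scene"):
    im=env.capture(c); cv2.imwrite(f"pics/{c}0.png",im[:,:,::-1])
    for t in ("keeper_knob","spare_knob","tray_center","keeper"):
        for d in env.search_frame(c,t)[:4]: print(c,t,[round(float(v),3) for v in d["position"]],round(d["p"],2))
s=env.read_state(); print(s["time_s"],s["tool_pos"],s["eef_rot"],s["grip_width"])
E
```

```text
top keeper_knob [0.501, -0.332, 0.042] 0.77
top keeper_knob [0.556, -0.304, 0.006] 0.17
top spare_knob [0.517, -0.137, 0.044] 0.62
top tray_center [0.554, -0.304, 0.01] 0.96
top keeper [0.501, -0.334, 0.044] 0.66
scene keeper_knob [0.483, -0.321, 0.041] 0.57
scene spare_knob [0.497, -0.126, 0.047] 0.85
scene tray_center [0.562, -0.297, 0.024] 0.57
0.5 [ 0.25475117 -0.5706658   0.20976523] [ 6.54611566e-01 -3.07262581e+00 -1.59644469e-04] 0.08529735998757648
```

View pics/top0.png

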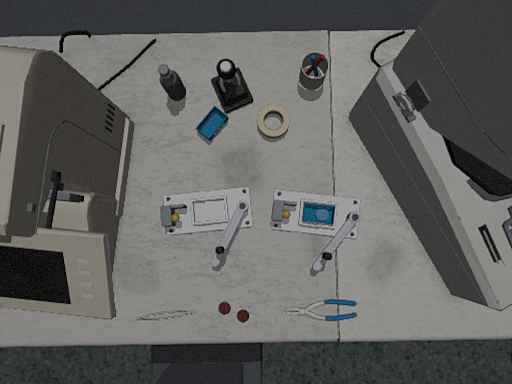

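View pics/scene0.png

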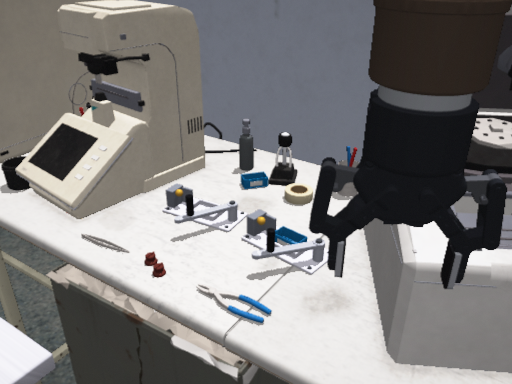

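The top view shows the loaded cradle on the right, with its hinge near (354,217), knob near (327,256) and catch near (283,213). The empty cradle is on the left. I'll zoom in for exact pixels.

```bash
cat > h.py <<'E'
import numpy as np, cv2
from station import env
def ray(c,u,v,z):
    k=env.calibration(c); R=cv2.Rodrigues(np.array(k["rvec"],float))[0]; t=np.array(k["tvec"],float).ravel()
    d=R.T@np.array([(u-k["cx"])/k["fx"],(v-k["cy"])/k["fy"],1]); o=-R.T@t
    return o+d*(z-o[2])/d[2]
def proj(c,p):
    k=env.calibration(c)
    K=np.array([[k["fx"],0,k["cx"]],[0,k["fy"],k["cy"]],[0,0,1]])
    return cv2.projectPoints(np.array([p],float),np.array(k["rvec"],float),np.array(k["tvec"],float),K,None)[0].ravel()
E
python3 - <<'E'
from h import *
im=cv2.imread("pics/top0.png")
cv2.imwrite("pics/crop.png",cv2.resize(im[180:280,260:375],None,fx=6,fy=6,interpolation=cv2.INTER_CUBIC)[:600])
for n,u,v,z in (("hinge",354,217,.045),("knob",327,256,.085),("end",318,268,.043),("sparehinge",242,206,.045),("spareknob",220,250,.085)): print(n,ray("top",u,v,z).round(4))
k=env.calibration("top");print(k["fx"],ray("top",256,192,0))
E
```

```text
hinge [ 0.541  -0.3646  0.045 ]
knob [ 0.4724 -0.3074  0.085 ]
end [ 0.4491 -0.2956  0.043 ]
sparehinge [ 0.5656 -0.1583  0.045 ]
spareknob [ 0.4865 -0.1205  0.085 ]
472.28538793790995 [ 0.59542411 -0.18378939  0.        ]
```

View pics/crop.png

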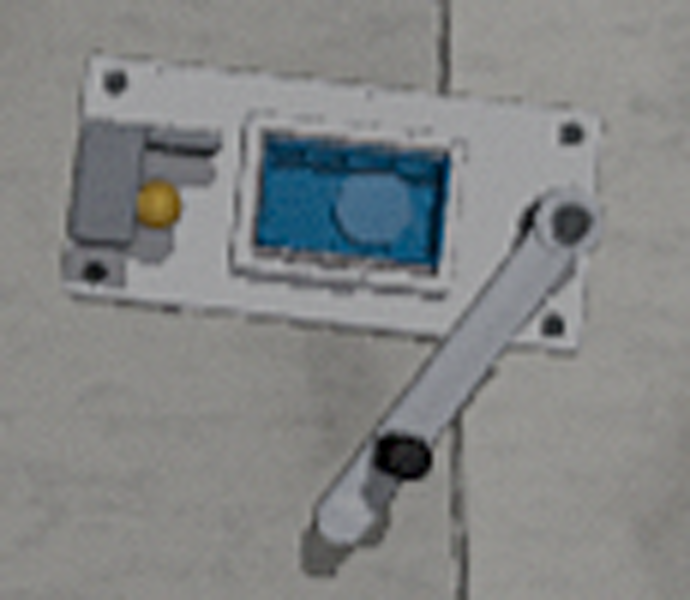

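```bash
python3 - <<'E'
from h import *
c=lambda u,v:(260+u/6-.4,180+v/6-.4)
P={n:ray("top",*c(u,v),z) for n,u,v,z in (("hinge",571,223,.05),("knobtop",410,460,.085),("tip",330,540,.043),("tl",92,58,.006),("tr",600,115,.006),("bl",68,295,.006),("br",578,350,.006),("ball",158,203,.03),("tray",352,203,.02))}
for n in P: print(n,P[n].round(4))
h=P["hinge"]
ang=lambda d: np.degrees(np.arctan2(d[1],d[0]))
print("knob r",np.linalg.norm((P["knobtop"]-h)[:2]),"ang",ang(P["knobtop"]-h),"tip",np.linalg.norm((P["tip"]-h)[:2]),ang(P["tip"]-h))
print("cradle",ang(P["tl"]-P["tr"]),ang(P["bl"]-P["br"]),ang(P["tl"]-P["bl"])+90, "tray",ang(P["tray"]-h),"ball",ang(P["ball"]-h))
s=env.read_state();print(cv2.Rodrigues(np.array(s["eef_rot"]))[0].round(3))
E
```

```text
hinge [ 0.5413 -0.3651  0.05  ]
knobtop [ 0.4719 -0.309   0.085 ]
tip [ 0.4464 -0.2893  0.043 ]
tl [ 0.5994 -0.2207  0.006 ]
tr [ 0.5776 -0.384   0.006 ]
bl [ 0.5232 -0.2113  0.006 ]
br [ 0.5023 -0.3741  0.006 ]
ball [ 0.5509 -0.2399  0.03  ]
tray [ 0.5502 -0.3017  0.02  ]
knob r 0.08919413168773385 ang 141.05347274072696 tip 0.12146820445306467 141.36694397714018
cradle 82.37840024714855 82.69782020256463 82.9645256724482 tray 81.99918010595634 ball 85.58203288325572
[[-0.913 -0.408 -0.   ]
 [-0.408  0.913  0.   ]
 [-0.     0.    -1.   ]]
```

Call:
step_arm --motion '[{"tx": -40,"ty": 20,"rz": -4,"fingers": -1},{"tx": -90,"ty": 45,"rz": -9,"fingers": -1},{"tx": -140,"ty": 70,"rz": -14,"fingers": -1},{"tx": -190,"ty": 95,"rz": -20,"fingers": -1},{"tx": -240,"ty": 120,"rz": -25,"fingers": -1},{"tx": -269,"ty": 133,"rz": -27,"fingers": -1},{"tx": -269,"ty": 133,"tz": 40,"rz": -27,"fingers": -1},{"tx": -269,"ty": 133,"tz": 80,"rz": -27,"fingers": -1},{"tx": -269,"ty": 133,"tz": 100,"rz": -27,"fingers": -1},{"tx": -269,"ty": 133,"tz": 100,"rz": -27,"fingers": -1},{"tx": -269,"ty": 133,"tz": 100,"rz": -27,"fingers": -1}]' --newtons 40

```text
invalid input at $.motion[0]: expected keys rx, ry, rz, tx, ty, tz, fingers
```

```bash
python3 - <<'E'
from h import *
s=env.read_state(); print(s["time_s"],s["tool_pos"],cv2.Rodrigues(np.array(s["eef_rot"]))[0].round(3),s["grip_width"],s["force"])
im=env.capture("wrist");cv2.imwrite("pics/w1.png",im[:,:,::-1])
print("knob top pred",proj("wrist",[.4713,-.3086,.085]), "tcp",proj("wrist",s["tool_pos"]))
for d in env.search_frame("wrist","keeper_knob")[:2]: print(d["position"],d["p"])
E
```

```text
0.5 [ 0.25475117 -0.5706658   0.20976523] [[-0.913 -0.408 -0.   ]
 [-0.408  0.913  0.   ]
 [-0.     0.    -1.   ]] 0.08529735998757648 [-0.6889153  -0.14831288 -0.21580186]
knob top pred [372.24907971 414.03832151] tcp [251.85696167 232.47947736]
```

View pics/w1.png

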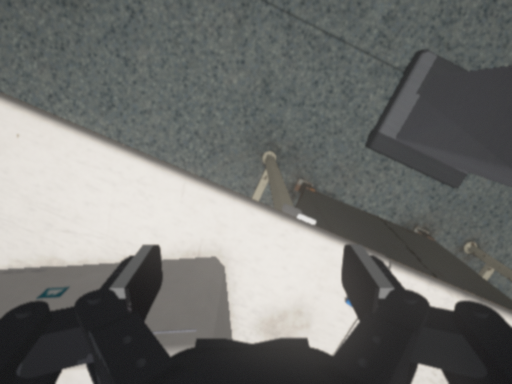

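The wrist view shows the grey instrument at lower left, with its edge near (225,260). So I'll move sideways, away from it, before going forward.

Call:
step_arm --motion '[{"rx": 0,"ry": 0,"tz": 0,"tx": 0,"ty": 45,"rz": 0,"fingers": -1},{"rx": 0,"ry": 0,"tz": 0,"tx": 0,"ty": 90,"rz": 0,"fingers": -1},{"rx": 0,"ry": 0,"tz": 0,"tx": 0,"ty": 133,"rz": 0,"fingers": -1},{"rx": 0,"ry": 0,"tz": 0,"tx": -45,"ty": 133,"rz": -5,"fingers": -1},{"rx": 0,"ry": 0,"tz": 0,"tx": -90,"ty": 133,"rz": -10,"fingers": -1},{"rx": 0,"ry": 0,"tz": 0,"tx": -135,"ty": 133,"rz": -15,"fingers": -1},{"rx": 0,"ry": 0,"tz": 0,"tx": -180,"ty": 133,"rz": -20,"fingers": -1},{"rx": 0,"ry": 0,"tz": 0,"tx": -225,"ty": 133,"rz": -25,"fingers": -1},{"rx": 0,"ry": 0,"tz": 0,"tx": -269,"ty": 133,"rz": -27,"fingers": -1},{"rx": 0,"ry": 0,"tz": 50,"tx": -269,"ty": 133,"rz": -27,"fingers": -1},{"rx": 0,"ry": 0,"tz": 100,"tx": -269,"ty": 133,"rz": -27,"fingers": -1},{"rx": 0,"ry": 0,"tz": 100,"tx": -269,"ty": 133,"rz": -27,"fingers": -1},{"rx": 0,"ry": 0,"tz": 100,"tx": -269,"ty": 133,"rz": -27,"fingers": -1}]' --newtons 40

```text
time_s: 2.22
tool_pos: [0.4475, -0.3405, 0.1118]
eef_rot: [-1.354, 2.833, -0.005]
force: [-0.4, -0.2, 0.5]
grip_width: 0.0001
grasp_force: 0.0
```

```bash
python3 - <<'E'
from h import *
s=env.read_state(); print(s["time_s"],s["tool_pos"],cv2.Rodrigues(np.array(s["eef_rot"]))[0].round(3),s["grip_width"],s["force"])
im=env.capture("wrist");cv2.imwrite("pics/w2.png",im[:,:,::-1])
print("knob top pred",proj("wrist",[.4713,-.3086,.085]), "tcp",proj("wrist",s["tool_pos"]))
for d in env.search_frame("wrist","keeper_knob")[:2]: print(d["position"],d["p"])
E
```

```text
2.225 [ 0.44747629 -0.34054182  0.11177546] [[-0.628 -0.778  0.002]
 [-0.778  0.628 -0.002]
 [ 0.    -0.003 -1.   ]] 0.00013508423362756193 [-0.35707844 -0.22624968  0.46499667]
knob top pred [254.40565617 268.23306121] tcp [252.04021012 231.89143153]
[0.5093, -0.3423, 0.0398] 0.68
```

View pics/w2.png

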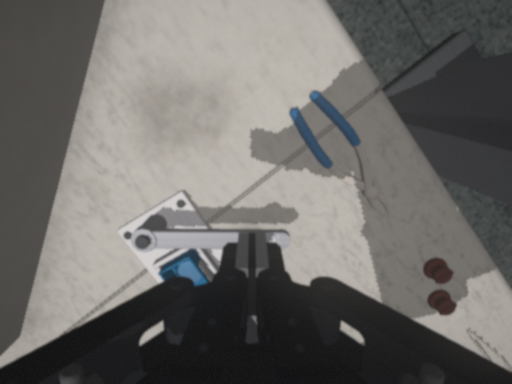

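The bar lies level in the picture, hinge at (145,240) and end at (283,240). The fingers hide the knob at about column 252, as planned. Next I'll work out the arc.

```bash
python3 - <<'E'
from h import *
s=env.read_state();R=cv2.Rodrigues(np.array(s["eef_rot"]))[0];T=s["tool_pos"]
H=np.array([.5413,-.3651])
for th in (58,50,42,34,26,18,12,8,5,2,0,-1):
    f=np.radians(82.6+th);u=np.array([np.cos(f),np.sin(f)]);p=np.array([u[1],-u[0]])
    q=H+.09*u-.018*p
    d=R.T@(np.array([*q,.055])-T)*1000
    print(th,d.round(1),"rz",58.5-th)
E
```

```text
58 [-22.4   2.3  57.5] rz 0.5
50 [-35.1   3.8  57.5] rz 8.5
42 [-47.9   3.5  57.5] rz 16.5
34 [-60.5   1.5  57.6] rz 24.5
26 [-72.8  -2.3  57.6] rz 32.5
18 [-84.4  -7.7  57.6] rz 40.5
12 [-92.5 -12.8  57.7] rz 46.5
8 [-97.6 -16.7  57.7] rz 50.5
5 [-101.3  -19.8   57.7] rz 53.5
2 [-104.7  -23.1   57.7] rz 56.5
0 [-106.9  -25.5   57.7] rz 58.5
-1 [-108.   -26.6   57.7] rz 59.5
```

Call:
step_arm --motion '[{"rx": 0,"ry": 0,"rz": 0,"tx": 0,"ty": 2,"tz": 30,"fingers": -1},{"rx": 0,"ry": 0,"rz": 0,"tx": 0,"ty": 2,"tz": 57,"fingers": -1},{"rx": 0,"ry": 0,"rz": 0,"tx": -10,"ty": 2,"tz": 57,"fingers": -1},{"rx": 0,"ry": 0,"rz": 0,"tx": -18,"ty": 2,"tz": 57,"fingers": -1},{"rx": 0,"ry": 0,"rz": 0.5,"tx": -22,"ty": 2,"tz": 57,"fingers": -1},{"rx": 0,"ry": 0,"rz": 4.5,"tx": -29,"ty": 3,"tz": 57,"fingers": -1},{"rx": 0,"ry": 0,"rz": 8.5,"tx": -35,"ty": 4,"tz": 57,"fingers": -1},{"rx": 0,"ry": 0,"rz": 12.5,"tx": -41.5,"ty": 4,"tz": 57,"fingers": -1},{"rx": 0,"ry": 0,"rz": 16.5,"tx": -48,"ty": 3.5,"tz": 57,"fingers": -1},{"rx": 0,"ry": 0,"rz": 20.5,"tx": -54,"ty": 3,"tz": 57,"fingers": -1},{"rx": 0,"ry": 0,"rz": 24.5,"tx": -60.5,"ty": 1.5,"tz": 57,"fingers": -1},{"rx": 0,"ry": 0,"rz": 28.5,"tx": -67,"ty": 0,"tz": 57,"fingers": -1},{"rx": 0,"ry": 0,"rz": 32.5,"tx": -73,"ty": -2,"tz": 57,"fingers": -1},{"rx": 0,"ry": 0,"rz": 36.5,"tx": -79,"ty": -5,"tz": 57,"fingers": -1},{"rx": 0,"ry": 0,"rz": 40.5,"tx": -84.5,"ty": -7.5,"tz": 57,"fingers": -1},{"rx": 0,"ry": 0,"rz": 40.5,"tx": -84.5,"ty": -7.5,"tz": 57,"fingers": -1}]'

```text
time_s: 4.32
tool_pos: [0.5061, -0.2784, 0.0538]
eef_rot: [-0.291, 3.126, -0.001]
force: [0.5, 0.6, 0.8]
grip_width: -0.0
grasp_force: 0.0
```

```bash
python3 - <<'E'
from h import *
s=env.read_state();print(s["tool_pos"],s["eef_rot"],s["force"])
a=env.capture("top")[170:270,260:375,::-1];b=env.capture("scene")[190:280,215:345,::-1]
cv2.imwrite("pics/c3.png",np.vstack([cv2.resize(a,(460,300),interpolation=2),cv2.resize(b,(460,300),interpolation=2)]))
R=cv2.Rodrigues(np.array(s["eef_rot"]))[0];T=s["tool_pos"]
H=np.array([.5413,-.3651])
for th in (18,12,8,5,2,0,-1,-2):
    f=np.radians(82.6+th);u=np.array([np.cos(f),np.sin(f)]);p=np.array([u[1],-u[0]])
    d=R.T@(np.array([*(H+.09*u-.018*p),.055])-T)*1000
    print(th,d.round(1),"rz",18-th)
E
```

```text
[ 0.50611484 -0.27844526  0.05378454] [-2.91020861e-01  3.12625670e+00 -1.17464670e-03] [0.51103999 0.57732345 0.79646895]
18 [-0.6 -1.6 -1.2] rz 0
12 [-10.2  -0.3  -1.2] rz 6
8 [-16.5   0.1  -1.2] rz 10
5 [-21.4   0.1  -1.2] rz 13
2 [-26.2  -0.2  -1.2] rz 16
0 [-29.3  -0.5  -1.2] rz 18
-1 [-30.9  -0.7  -1.2] rz 19
-2 [-32.5  -0.9  -1.2] rz 20
```

View pics/c3.png

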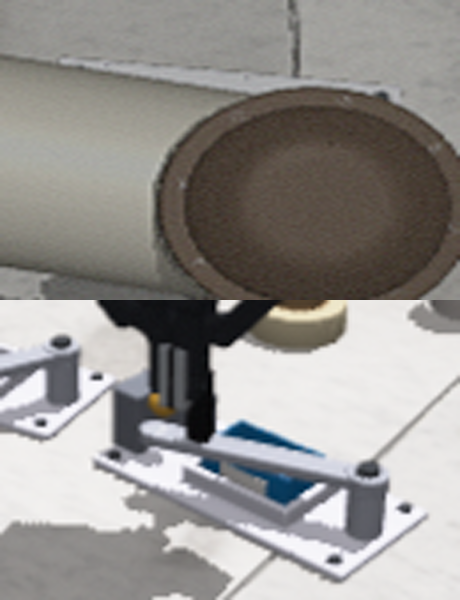

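The scene crop shows the bar following, with the fingers on the knob's open side and the tray still in its pocket. Now I'll push it home.

Call:
step_arm --motion '[{"rx": 0,"ry": 0,"rz": 3,"tx": -5,"ty": -1,"tz": -1,"fingers": -1},{"rx": 0,"ry": 0,"rz": 6,"tx": -10,"ty": 0,"tz": -1,"fingers": -1},{"rx": 0,"ry": 0,"rz": 8,"tx": -13.5,"ty": 0,"tz": -1,"fingers": -1},{"rx": 0,"ry": 0,"rz": 10,"tx": -16.5,"ty": 0,"tz": -1,"fingers": -1},{"rx": 0,"ry": 0,"rz": 12,"tx": -20,"ty": 0,"tz": -1,"fingers": -1},{"rx": 0,"ry": 0,"rz": 14,"tx": -23,"ty": 0,"tz": -1,"fingers": -1},{"rx": 0,"ry": 0,"rz": 16,"tx": -26,"ty": 0,"tz": -1,"fingers": -1},{"rx": 0,"ry": 0,"rz": 17,"tx": -28,"ty": 0,"tz": -1,"fingers": -1},{"rx": 0,"ry": 0,"rz": 17,"tx": -28,"ty": 0,"tz": -1,"fingers": -1}]'

```text
time_s: 5.55
tool_pos: [0.5339, -0.2734, 0.0539]
eef_rot: [0.176, 3.135, -0.0]
force: [0.2, 0.7, -0.7]
grip_width: -0.0002
grasp_force: 0.0
```

Call:
step_arm --motion '[{"rx": 0,"ry": 0,"rz": 1,"tx": -1,"ty": 0,"tz": 0,"fingers": -1},{"rx": 0,"ry": 0,"rz": 1,"tx": -2,"ty": 0,"tz": 0,"fingers": -1},{"rx": 0,"ry": 0,"rz": 1,"tx": -3,"ty": 0,"tz": 0,"fingers": -1},{"rx": 0,"ry": 0,"rz": 1,"tx": -3,"ty": 0,"tz": 0,"fingers": -1}]'

```text
time_s: 6.05
tool_pos: [0.5358, -0.2738, 0.0538]
eef_rot: [0.204, 3.135, -0.0]
force: [0.4, 0.2, 0.1]
grip_width: 0.0001
grasp_force: 0.0
```

```bash
python3 - <<'E'
from h import *
b=env.capture("scene")[190:280,215:345,::-1]
cv2.imwrite("pics/c4.png",cv2.resize(b,(780,540),interpolation=2))
s=env.read_state();print(s["tool_pos"],s["force"])
o=np.array([215,190])
for th in (0,4,8.6):
    f=np.radians(82.6+th); p=[.5413+.115*np.cos(f),-.3651+.115*np.sin(f),.043]; print(th,(proj("scene",p)-o)*6)
E
```

```text
[ 0.53568813 -0.27382785  0.05380781] [0.24254427 0.05995846 0.02575708]
0 [311.49462463 172.48229379]
4 [295.74455721 182.71149623]
8.6 [279.15924601 195.34433951]
```

View pics/c4.png

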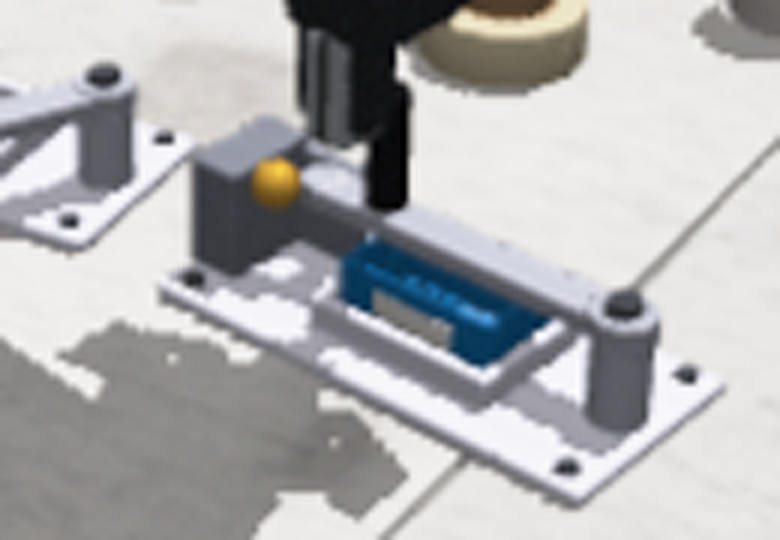

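The bar end at about (330,180) is behind the gold ball and against its stop, and the tray is in place. I'll back off now.

Call:
step_arm --motion '[{"rx": 0,"ry": 0,"rz": 0,"tx": 15,"ty": 0,"tz": 0,"fingers": -1},{"rx": 0,"ry": 0,"rz": 0,"tx": 30,"ty": 0,"tz": 0,"fingers": -1},{"rx": 0,"ry": 0,"rz": 0,"tx": 40,"ty": 0,"tz": -30,"fingers": -1},{"rx": 0,"ry": 0,"rz": 0,"tx": 60,"ty": 0,"tz": -70,"fingers": -1},{"rx": 0,"ry": 0,"rz": 0,"tx": 100,"ty": 0,"tz": -110,"fingers": -1},{"rx": 0,"ry": 0,"rz": 0,"tx": 140,"ty": 0,"tz": -140,"fingers": -1},{"rx": 0,"ry": 0,"rz": 0,"tx": 140,"ty": 0,"tz": -140,"fingers": -1},{"rx": 0,"ry": 0,"rz": 0,"tx": 140,"ty": 0,"tz": -140,"fingers": -1}]'

```text
time_s: 7.1
tool_pos: [0.3962, -0.2555, 0.1936]
eef_rot: [0.204, 3.135, 0.0]
force: [-0.2, -0.3, -0.2]
grip_width: -0.0001
grasp_force: 0.0
```

```bash
python3 - <<'E'
from h import *
im=env.capture("scene")[:,:,::-1]
cv2.imwrite("pics/c5.png",cv2.resize(im[150:280,150:345],(780,520),interpolation=2))
E
```

```text
(no output)
```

View pics/c5.png

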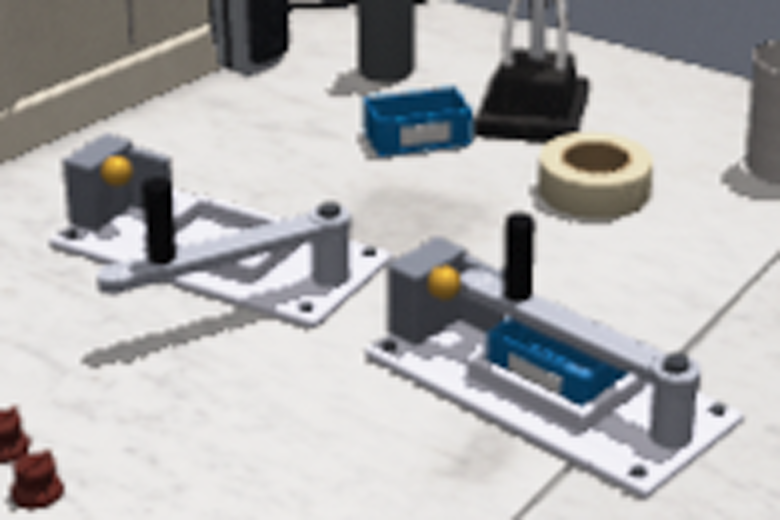

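The loaded cradle's bar (end near (480,278)) stayed home behind its ball. The tray is in its pocket, and the empty cradle's bar is still open.

```bash
python3 -c "
from station import env
print(env.finish_job())"
```

```text
the job is handed in; nothing more can be done
None
```

The loaded cradle's keeper bar is shut behind its ball catch, with the tray still in its pocket and the empty cradle's bar left open; the job was handed in at about 7 s with the arm clear, and no verdict came back.

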